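# Load the second slotted mass on the load-cell check stand

### The arm

A 7-joint arm with a two-finger parallel gripper is mounted at the origin on a cart in front of the work surface, level with it; the furniture and walls round the work are solid. World frame = base frame: x ahead of the robot, y to its left, z up, the work surface at z = 0. Lengths are in mm, angles in rad, forces in N, time in s.
With the tool pointing down it reaches from about 425 to 1025 mm from the base axis. Payload 3.6 kg.
Tool frame: the origin (TCP) lies midway between the tips of the shut fingers; the grasp point (between the pads) lies 19 mm behind it; z points along the fingers, y is the line along which they close (so a half turn about z gives the same grasp; the last joint's range is limited). The gripper opens to 85 mm and grips with 20 to 120 N. Pads are 22 mm wide; open, the fingers measure 114 mm over their backs; the gripper's body (76 mm by 85 mm) begins 54 mm behind the grasp point. The pads swing forward as they close: fully open they stand 13 mm farther back than shut.
Start: joints at [-1.286, 0.591, 0.048, 1.609, -0.033, 0.943, -0.034], TCP at [267.431, 673.877, 231.302] pointing down, gripper open.
Joint ranges: [-2.69, 2.69], [-0.47, 2.24], [-1.27, 1.36], [0.19, 2.51], [-1.53, 4.68], [0.08, 2.07], [-3.09, 3.09]. Speed limits (rad/s): [2.57, 2.57, 3.14, 3.14, 3.14, 3.14, 3.14].

### API

Orientations are given as a unit quaternion [x, y, z, w].
In Python, from bench import arm gives the robot as it stands. The module is installed in compiled form; this text tells all that it offers.
- The arm moves only by the tool servo_tool, never from a script. Its argument "steps" is a list of rows, each an object with "delta_pos": the shift along the tool's x, y, z in m, a list of three; "yaw": the turn about the tool's z in degrees; "jaw": the opening, from 0 (shut) to 1 (fully open). A call has 1 to 5 rows; each row is the pose to reach, as a shift and turn from the pose commanded when the call began, along the tool's axes at that moment; what a row does not reach only later rows make up. A row lasts 1/10 s, in which the tool goes at most 50 mm and 8.59 degrees, less where a joint would pass 70% of its speed; a pose out of reach is approached as far as the arm can. A call with a gripper value outside its range is refused whole. The fingers move at their own pace and stop on an object; "newtons" is the grip in N (left out, the last holds). Time passes only in rows, so rows that repeat a pose let the fingers close. It gives the time, the measured TCP pose, the force, the opening and the grip force at its end, in the units of the state.
- arm.sense(): the state, without advancing time (a new reading comes with each control period).
- arm.grab_frame(name): name is "scene" or "top" or "wrist"; returns the picture (400x640x3 uint8, red, green, blue); there is no depth.
- arm.get_calibration(name): a dict with "camera_matrix" (3x3 intrinsics, pixels), "world_from_camera" (4x4, takes a point from camera to world coordinates). Camera axes: x right, y down, z forward; pixel columns grow to the right and rows downward; lengths in mm; the calibration is good to about 2 mm. A picture is of the moment at which its call begins: read the wrist's pose just before it. get_calibration takes no time and is no camera call; for the wrist camera it gives the pose at the moment of the call.
- arm.finish_job(): hands the job in; it is judged then, once.
The state is a dict: "time_s": time; "joint_positions": joint angles; "joint_vel": joint speeds; "tau": joint torques, N m; "position": TCP position; "tool_rot": TCP orientation; "wrist_force": force on the tool from outside, world axes, zero at the start; "ft_torque": the same for the moment, N m; "width": finger opening in mm; "grip_force": force on a finger pad.
Only numpy, scipy, OpenCV 4.12 (cv2) and the standard library are available. Lean on these libraries where they do the work, as an engineer would, in place of code of your own. Each camera call takes 0.05 s, during which the arm holds its last target. There are 200 camera calls.

### The job

Load the brass slotted mass on the check stand: slide it along the loading shelf onto the carrier's stem until it is fully home and lies flat on the steel mass, then turn it until its slot points the opposite way to the slot of the steel mass below, and leave it at rest. Keep it down on the shelf rather than lifting it, do not bear down on the load cell, and leave the other things on the bench where they are.

Things in the scene. Friction and masses are not known exactly. Their poses are not given: they have to be found in the camera images.
- stand: Load-cell check stand, fixed: grey base plate 170 x 330 mm, on it a load cell with the weight carrier, and a loading shelf beside that. Origin on the bench top on the carrier's axis, z up; +y is the loading direction, from the shelf to the carrier. The black load indicator on its -x side is under 42 mm high.
- shelf (a point): Middle of the loading shelf's top, 71.5 mm above the bench, 145 mm from the carrier's axis. A flat steel plate 7 mm thick, open at its edges (no rails): in the stand's frame x = -70 to 70 mm, y = -248 to -8 mm, with a round bay of 41 mm radius about the carrier's axis.
- stem (a point): Top of the carrier's stem, on its axis, 123 mm above the bench when only the steel mass is on. The stem is 14 mm thick; its red head, 25 mm wide and 11 mm high, lets masses on only from the side. The pan at its foot is 72 mm wide, its top 44 mm above the bench; pan and stem sink together on the cell's spring.
- carrier (a joint): How far the weight carrier has sunk, in m: 0 with the steel mass alone, about +0.0016 when the brass mass lies on it too; 4 N per mm. Above 0.0065 the load cell is overloaded.
- brass_mass: The mass to load: brass disc 76 mm in diameter, 26 mm thick, about 0.65 kg, flat on the shelf. Origin at the centre of its underside, z up. Its 18 mm slot runs from the centre (round end) to the rim at +x, the mouth flared to 28 mm; a lever points to -x. It goes on slot first; once the stem is in the round end it drops off the shelf into the bay, onto the steel mass: a step of 1.5 to 3 mm.
- brass_mass_slot (a point): Middle of the brass mass's slot mouth, on its rim at x = 38 mm, half way up (13 mm).
- brass_mass_lever (a point): Point on the axis of the brass mass's level lever, 68 mm from the disc's centre (x = -68 mm), 12 mm above its underside. Steel rod 10 mm thick from the rim to a black end 13 mm thick at x = -86 to -104 mm. It clears the shelf by 5 mm, and still does by 2 mm once the mass is home: it can be swung round the stem either way.
- steel_mass: The mass loaded earlier: the same shape in steel, 0.9 kg, lying on the pan with the stem in its slot, its top 1.5 mm below the shelf's. Origin at the centre of its underside, z up, slot mouth to +x, lever to -x (under the shelf). Loose: only friction keeps it.
- steel_mass_slot (a point): Middle of the steel mass's slot mouth, on its rim at x = 38 mm, 13 mm above its underside.
- tape_measure: Bystander: yellow pocket tape measure, 67 x 79 x 33 mm, origin under its centre.
- calcium_jar: Bystander: small upright jar with a black cap and a green label, 40 mm wide, 105 mm high, origin under its centre.
- driver_a: Bystander: red screwdriver lying on the bench, 205 mm long, origin under its centre.

How it is judged:
By the outcome, as a careful person would: the job done as asked, in the order asked, and still so for the second after the job is handed in, with the robot touching nothing.
It also fails if it takes over 54 s, if anything falls off the work surface, if the arm or the gripper's body presses on something with over 40 N, if the wrist force passes 120 N, or if a joint passes its speed limit or range.

## Working session

There is one attempt and no reset: what is moved stays moved. The work goes in short steps, Python scripts to look and compute and a tool call to move; the robot and the scene stay as the last step left them, time stands still between calls to the robot, and variables do not carry over. Pictures are saved under pics/ and viewed, at most 10 in all, crops included, and the job is handed in when it is done.

Besides the shell and the picture viewer there is one more tool, called after "Emit:" as a command line: name --argument value ..., lists and objects as JSON in quotes. servo_tool: Moves the arm, as the interface text tells. Its arguments: {"type":"object","properties":{"steps":{"type":"array","items":{"type":"object","properties":{"delta_pos":{"type":"array","items":{"type":"number"}},"yaw":{"type":"number"},"jaw":{"type":"number"}}}},"newtons":{"type":"number"}},"required":["steps"]}

```bash
mkdir -p pics; cat > h.py <<'E'
import numpy as np, cv2
from bench import arm
def grab(n,f):
    im=arm.grab_frame(n); cv2.imwrite(f'pics/{f}.png',cv2.cvtColor(im,cv2.COLOR_RGB2BGR)); c=arm.get_calibration(n)
    np.savez(f'pics/{f}.npz',K=c['camera_matrix'],T=c['world_from_camera']); return im
def ray(f,u,v,z):
    d=np.load(f'pics/{f}.npz'); K,T=d['K'],d['T']; r=T[:3,:3]@np.linalg.inv(K)@[u,v,1]; o=T[:3,3]
    return np.round(o+r*(z-o[2])/r[2],1)
def proj(f,p):
    d=np.load(f'pics/{f}.npz'); K,T=d['K'],d['T']; q=K@(T[:3,:3].T@(np.array(p)-T[:3,3])); return np.round(q[:2]/q[2],1)
E
python3 -c "
from h import *
a=grab('top','t0');b=grab('scene','s0')
s=arm.sense();print(s)
for n in('top','scene'):
  c=arm.get_calibration(n);print(c)
"
```

```text
{'time_s': 0.1, 'joint_positions': array([-1.28646721,  0.5920572 ,  0.04830918,  1.6097256 , -0.03329401,
        0.94271021, -0.03373146]), 'joint_vel': array([-0.00043179, -0.00108579,  0.00108408, -0.00341921,  0.00021238,
       -0.00024966,  0.00012544]), 'tau': array([ 4.70145053e-03, -5.49990714e+01,  1.55332122e+00, -1.98822552e+01,
        9.72877635e-03,  3.95213588e-03, -3.43162213e-06]), 'position': array([267.16820341, 673.1514885 , 230.22205417]), 'tool_rot': array([ 1.87769462e-01,  9.82212569e-01, -1.03913243e-03, -1.34469280e-04]), 'wrist_force': array([-0.34006873,  0.21564895,  0.2850866 ]), 'ft_torque': array([ 0.04012462, -0.01364609, -0.01809924]), 'grip_force': 0.0, 'width': 85.00560581231598}
{'camera_matrix': array([[416.65714706,   0.        , 326.48348396],
       [  0.        , 416.65714706, 204.89498512],
       [  0.        ,   0.        ,   1.        ]]), 'world_from_camera': array([[-7.16494728e-03, -9.95101574e-01,  9.85977774e-02,
         4.27792315e+02],
       [-9.99538390e-01,  1.00380808e-02,  2.86747858e-02,
        -4.76352681e+01],
       [-2.95240569e-02, -9.83468104e-02, -9.94714147e-01,
         1.27915860e+03],
       [ 0.00000000e+00,  0.00000000e+00,  0.00000000e+00,
         1.00000000e+00]])}
{'camera_matrix': array([[430.61035748,   0.        , 318.08515817],
       [  0.        , 430.61035748, 200.0181162 ],
       [  0.        ,   0.        ,   1.        ]]), 'world_from_camera': array([[ 6.70019576e-01, -3.20237387e-01,  6.69717689e-01,
        -2.14536643e+02],
       [-7.42182248e-01, -3.07774013e-01,  5.95349198e-01,
        -6.89606181e+02],
       [ 1.54686290e-02, -8.95948198e-01, -4.43889117e-01,
         5.92493990e+02],
       [ 0.00000000e+00,  0.00000000e+00,  0.00000000e+00,
         1.00000000e+00]])}
```

View pics/t0.png

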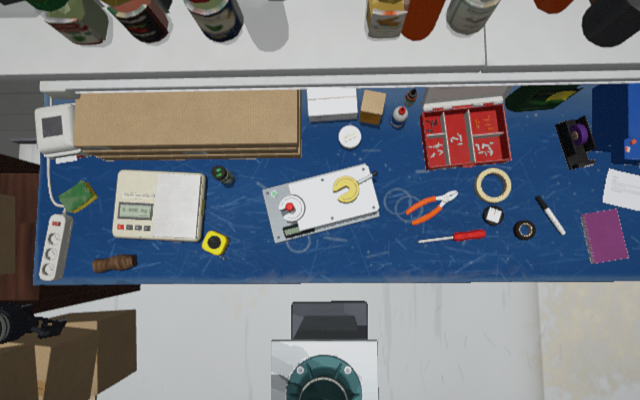

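View pics/s0.png

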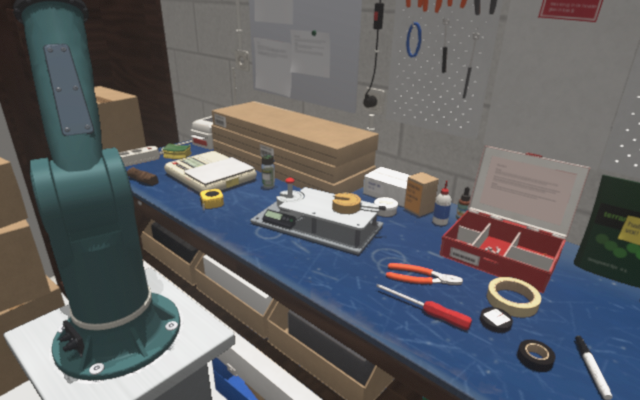

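The top view shows the stand with the red stem head near (291,206), the brass mass near (346,189) with its lever toward (375,175), and the shelf between them. The scene view agrees. I'll enlarge the stand and measure by colour.

```bash
python3 - <<'E'
from h import *
im=cv2.imread('pics/t0.png'); cv2.imwrite('pics/t0c.png',cv2.resize(im[155:250,250:390],None,fx=5.6,fy=5.6,interpolation=cv2.INTER_CUBIC))
hsv=cv2.cvtColor(im,cv2.COLOR_BGR2HSV); 
roi=np.zeros(im.shape[:2],np.uint8); roi[155:250,255:390]=255
red=cv2.inRange(hsv,(0,140,90),(8,255,255))&roi
br=cv2.inRange(hsv,(15,70,100),(35,255,255))&roi
for n,m,z in(('red',red,123),('brass',br,97.5)):
    k=cv2.findContours(m,0,1)[0]; k=max(k,key=cv2.contourArea); c,r=cv2.minEnclosingCircle(k); print(n,c,r,ray('t0',*c,z), cv2.contourArea(k))
E
```

```text
red (289.25, 206.75) 3.952946901321411 [538.2  89.9 123. ] 37.0
brass (345.6607971191406, 188.96255493164062) 13.306289672851562 [590.1 -68.7  97.5] 408.5
```

View pics/t0c.png

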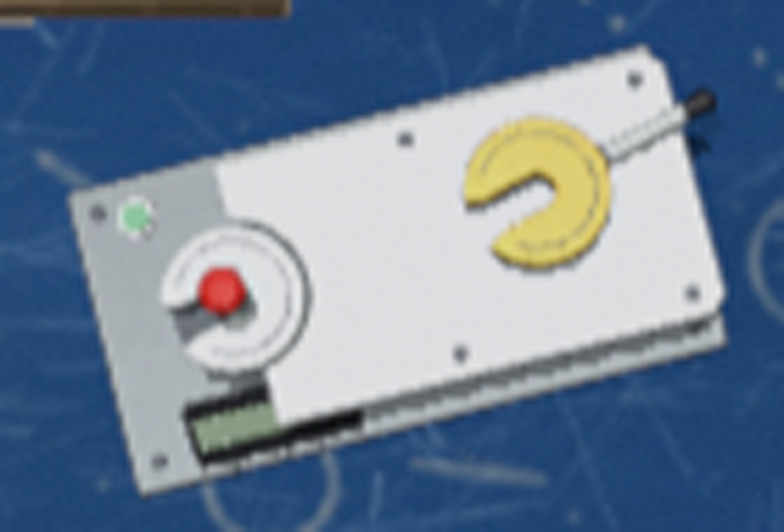

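The crop shows the brass slot facing the stem, with its mouth at crop (478,222) and its lever end at (703,102). The steel slot mouth is at about (183,335), and the head is at (222,291). Next I'll hover over the stand for a close wrist view, with the finger line set across the loading direction.

Emit:
servo_tool --steps '[{"delta_pos": [-0.027,-0.027,-0.0045],"yaw": 0,"jaw": 1},{"delta_pos": [-0.055,-0.055,-0.009],"yaw": 0,"jaw": 1},{"delta_pos": [-0.082,-0.082,-0.0135],"yaw": 0,"jaw": 1},{"delta_pos": [-0.11,-0.11,-0.018],"yaw": 0,"jaw": 1},{"delta_pos": [-0.137,-0.137,-0.0225],"yaw": 0,"jaw": 1}]'

```text
time_s: 0.6
position: [344.6, 494.0, 253.5]
tool_rot: [0.188, 0.982, -0.001, -0.0]
wrist_force: [0.9, -1.1, 0.3]
width: 85.3
grip_force: 0.0
```

Emit:
servo_tool --steps '[{"delta_pos": [-0.027,-0.027,-0.0045],"yaw": 0,"jaw": 1},{"delta_pos": [-0.055,-0.055,-0.009],"yaw": 0,"jaw": 1},{"delta_pos": [-0.082,-0.082,-0.0135],"yaw": 0,"jaw": 1},{"delta_pos": [-0.11,-0.11,-0.018],"yaw": 0,"jaw": 1},{"delta_pos": [-0.137,-0.137,-0.0225],"yaw": 0,"jaw": 1}]'

```text
time_s: 1.1
position: [421.3, 316.2, 276.2]
tool_rot: [0.188, 0.982, -0.0, -0.0]
wrist_force: [0.0, 0.4, -0.5]
width: 85.1
grip_force: 0.0
```

Emit:
servo_tool --steps '[{"delta_pos": [-0.027,-0.027,-0.0045],"yaw": 0,"jaw": 1},{"delta_pos": [-0.055,-0.055,-0.009],"yaw": 0,"jaw": 1},{"delta_pos": [-0.082,-0.082,-0.0135],"yaw": 0,"jaw": 1},{"delta_pos": [-0.11,-0.11,-0.018],"yaw": 0,"jaw": 1},{"delta_pos": [-0.137,-0.137,-0.0225],"yaw": 0,"jaw": 1}]'

```text
time_s: 1.6
position: [497.9, 138.5, 298.8]
tool_rot: [0.188, 0.982, -0.0, -0.0]
wrist_force: [0.5, 0.1, -0.4]
width: 85.7
grip_force: 0.0
```

Emit:
servo_tool --steps '[{"delta_pos": [-0.027,-0.027,-0.0045],"yaw": 0,"jaw": 1},{"delta_pos": [-0.055,-0.055,-0.009],"yaw": 0,"jaw": 1},{"delta_pos": [-0.082,-0.082,-0.0135],"yaw": 0,"jaw": 1},{"delta_pos": [-0.11,-0.11,-0.018],"yaw": 0,"jaw": 1},{"delta_pos": [-0.137,-0.137,-0.0225],"yaw": 0,"jaw": 1}]'

```text
time_s: 2.1
position: [574.7, -39.2, 321.2]
tool_rot: [0.188, 0.982, -0.0, -0.0]
wrist_force: [0.5, 0.5, -0.1]
width: 85.2
grip_force: 0.0
```

Emit:
servo_tool --steps '[{"yaw": 8,"delta_pos": [0,0,0],"jaw": 1},{"yaw": 16,"delta_pos": [0,0,0],"jaw": 1},{"yaw": 24,"delta_pos": [0,0,0],"jaw": 1},{"yaw": 32,"delta_pos": [0,0,0],"jaw": 1},{"yaw": 40,"delta_pos": [0,0,0],"jaw": 1}]'

```text
time_s: 2.6
position: [574.2, -37.6, 320.8]
tool_rot: [0.515, 0.857, -0.0, -0.0]
wrist_force: [-0.6, -1.3, 0.3]
width: 85.4
grip_force: 0.0
```

Emit:
servo_tool --steps '[{"yaw": 5,"delta_pos": [0,0,0],"jaw": 1},{"yaw": 10,"delta_pos": [0,0,0],"jaw": 1},{"yaw": 10,"delta_pos": [0,0,0],"jaw": 1}]'

```text
time_s: 2.9
position: [574.3, -37.4, 320.8]
tool_rot: [0.585, 0.811, -0.0, -0.0]
wrist_force: [-0.1, -0.4, 0.4]
width: 85.8
grip_force: 0.0
```

```bash
python3 - <<'E'
from h import *
s=arm.sense();print(s['time_s'],s['position'],s['tool_rot'],s['joint_positions'])
grab('wrist','w0');print(arm.get_calibration('wrist')['world_from_camera'])
E
```

```text
2.9 [574.25174871 -37.40644093 320.82696755] [ 5.85144834e-01  8.10928617e-01 -3.97781802e-04 -3.79455791e-04] [-0.36500916  0.32969824  0.46067085  1.87058258 -0.17364373  0.98168016
  0.49197596]
[[ 9.48611407e-01  3.04265430e-01  8.69421997e-02  5.52260627e+02]
 [ 3.16441313e-01 -9.11112101e-01 -2.64082630e-01  2.91668475e+01]
 [-1.13712481e-03  2.78023899e-01 -9.60573484e-01  4.62880963e+02]
 [ 0.00000000e+00  0.00000000e+00  0.00000000e+00  1.00000000e+00]]
```

View pics/w0.png

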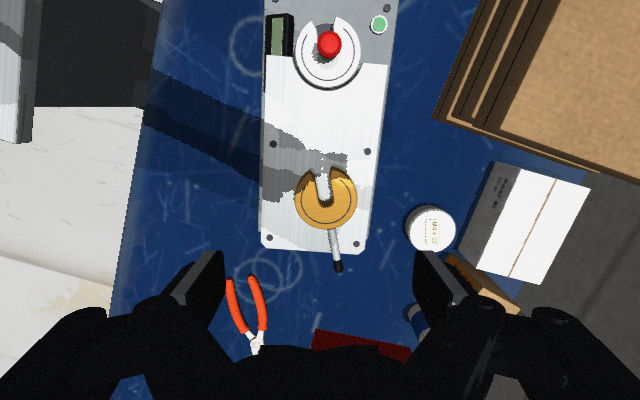

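The wrist view shows the head at (329,44), the steel slot pointing up with its mouth near (338,22), the brass disc at (325,198) with its slot up toward (318,170), and the lever tip at (338,266). I'll measure these and enlarge the steel mass.

```bash
python3 - <<'E'
from h import *
im=cv2.imread('pics/w0.png'); hsv=cv2.cvtColor(im,cv2.COLOR_BGR2HSV)
def big(m,roi):
    q=np.zeros_like(m); q[roi[1]:roi[3],roi[0]:roi[2]]=m[roi[1]:roi[3],roi[0]:roi[2]]
    return max(cv2.findContours(q,0,1)[0],key=cv2.contourArea)
W=lambda k,z:np.array([ray('w0',u,v,z)[:2] for u,v in k.reshape(-1,2)],np.float32)
red=big(cv2.inRange(hsv,(0,140,60),(8,255,255)),(300,20,360,70)); c,r=cv2.minEnclosingCircle(W(red,120));print('head',c,r)
br=big(cv2.inRange(hsv,(12,90,40),(35,255,255)),(280,150,370,240)); P=W(br,97.5);c,r=cv2.minEnclosingCircle(P);print('brass',c,r)
print(br[:,0].min(0),br[:,0].max(0))
c=np.array(c)
d=np.hypot(*(P-c).T); print('inner slot end pts', P[d<15])
bl=big(cv2.inRange(hsv,(0,0,0),(180,255,50)),(325,255,350,275)); q=W(bl,83.5);print('lever end',q.mean(0))
a=cv2.resize(im[0:100,260:400],None,fx=5.6,fy=5.6,interpolation=cv2.INTER_CUBIC)
b=cv2.resize(im[150:280,260:400],None,fx=4,fy=4,interpolation=cv2.INTER_CUBIC)
cv2.imwrite('pics/wa.png',a);cv2.imwrite('pics/wb.png',b)
E
```

```text
head (542.8320922851562, 88.20220184326172) 12.173078536987305
brass (593.58544921875, -68.0657730102539) 39.65567398071289
[294 166] [356 229]
inner slot end pts [[594.8 -53.2]
 [595.2 -54.4]
 [596.7 -55.2]
 [597.1 -56.3]
 [597.5 -57.5]
 [597.9 -58.6]
 [598.3 -59.8]
 [599.9 -60.6]
 [599.1 -62.1]
 [599.5 -63.3]
 [599.9 -64.5]
 [599.2 -66. ]
 [599.6 -67.2]
 [598.9 -68.8]
 [598.2 -70.3]
 [597.  -70.7]
 [595.9 -71.1]
 [595.2 -72.7]
 [594.  -73.1]
 [592.9 -73.4]
 [591.3 -72.6]
 [590.2 -73. ]
 [588.7 -72.2]
 [587.5 -72.6]
 [586.  -71.8]
 [584.5 -71. ]
 [584.1 -69.8]
 [582.5 -69. ]
 [582.1 -67.8]
 [581.8 -66.6]
 [581.4 -65.5]
 [581.  -64.3]
 [580.6 -63.1]]
lever end [ 639.8784  -154.37837]
```

View pics/wa.png

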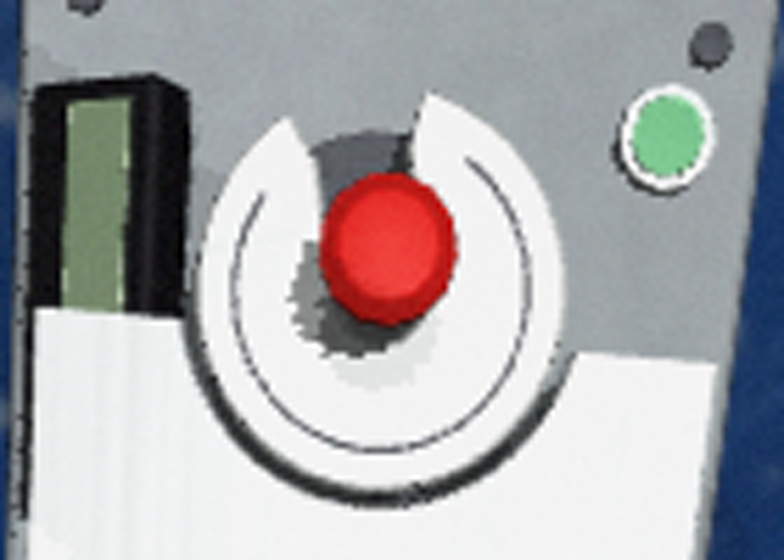

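View pics/wb.png

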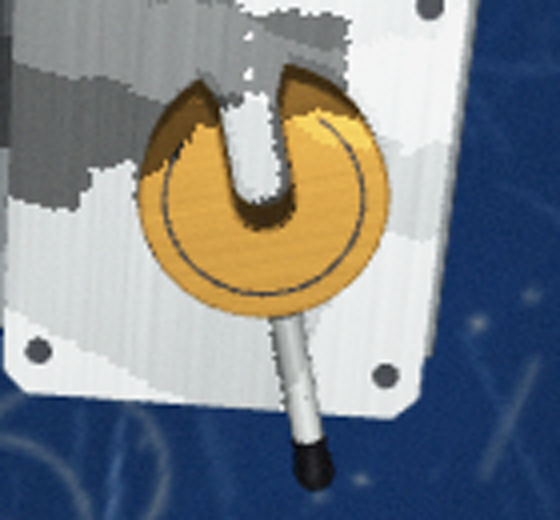

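The crops give the steel slot's mouth corners at (311.8,21.1) and (336.4,16.6), and the brass slot's at (310.8,170) and (331.8,166.3). I'll turn these into directions and a grasp target.

```bash
python3 - <<'E'
from h import *
from scipy.optimize import least_squares
im=cv2.imread('pics/w0.png'); hsv=cv2.cvtColor(im,cv2.COLOR_BGR2HSV)
R=lambda u,v,z:ray('w0',u,v,z)[:2]
def fit(P):
    f=least_squares(lambda p:np.hypot(P[:,0]-p[0],P[:,1]-p[1])-p[2],[*P.mean(0),38],loss='soft_l1').x; return f
m=cv2.inRange(hsv,(12,90,40),(35,255,255)); m[:150]=0;m[240:]=0
k=max(cv2.findContours(m,0,1)[0],key=cv2.contourArea)[:,0]
c0=np.array([325,198.]); d=np.hypot(*(k-c0).T); o=k[(d>25)&(k[:,1]>188)]
b=fit(np.array([R(u,v,97.5) for u,v in o])); print('brass',b)
i=k[(d<18)&(k[:,1]>192)]
# steel outer points from crop
s=np.array([(205,250),(195,330),(215,390),(300,470),(383,487),(460,470),(540,400),(562,330),(550,220),(510,150)])/5.6+[260,0]
s=fit(np.array([R(u,v,70) for u,v in s])); print('steel',s)
ang=lambda v:np.degrees(np.arctan2(v[1],v[0]))
mm=lambda p,q,z:(R(*p,z)+R(*q,z))/2
bm=mm((310.75,170),(331.75,166.25),97.5); sm=mm((311.8,21.1),(336.4,16.6),70)
lev=np.array([639.9,-154.4])
h=np.array([542.8,88.2])
print('bm',bm,ang(bm-b[:2]),'lever->',ang(b[:2]-lev),'mouth-lever',ang(bm-lev)); print('steel',sm,ang(sm-s[:2]),ang(sm-h),'travel',ang(h-b[:2]),np.hypot(*(h-b[:2])))
# slot walls
for n,p,q,z in(('sR',(412,165),(416,120),70),):print(n,R(p[0]/5.6+260,p[1]/5.6,z))
E
```

```text
brass [593.53976712 -69.96240574  36.94628379]
steel [543.37043371  87.69271924  37.28839993]
bm [576.6 -35.4] 116.11045261489095 lever-> 118.76886834563403 mouth-lever 118.00997519981941
steel [528.1  119.35] 115.75113664633817 115.2630985044992 travel 107.7866571768002 166.1019884199657
sR [541.5 112.7]
```

Emit:
servo_tool --steps '[{"delta_pos": [-0.009,0.002,0.035],"yaw": -2.5,"jaw": 1},{"delta_pos": [-0.018,0.004,0.07],"yaw": -5,"jaw": 1},{"delta_pos": [-0.027,0.006,0.105],"yaw": -7.5,"jaw": 1},{"delta_pos": [-0.0365,0.008,0.14],"yaw": -9.3,"jaw": 1},{"delta_pos": [-0.0365,0.008,0.16],"yaw": -9.3,"jaw": 1}]'

```text
time_s: 3.45
position: [592.7, -71.1, 158.6]
tool_rot: [0.517, 0.856, -0.001, -0.001]
wrist_force: [-0.6, 0.9, 0.8]
width: 85.9
grip_force: 0.0
```

```bash
python3 - <<'E'
from h import *
s=arm.sense();print(s['time_s'],s['position'],s['tool_rot'],s['joint_positions'][6])
grab('wrist','w1');print(arm.get_calibration('wrist')['world_from_camera'][:3,3], proj('w1',[593.5,-70,97.5]),proj('w1',[543,88,120]))
E
```

```text
3.45 [592.74034431 -71.05199922 158.58348332] [ 0.51729938  0.85580306 -0.00102634 -0.00119275] 0.7995546560509106
[559.30500779  -7.94300978 298.43292542] [323.  217.9] [ 387.1 -101.5]
```

View pics/w1.png

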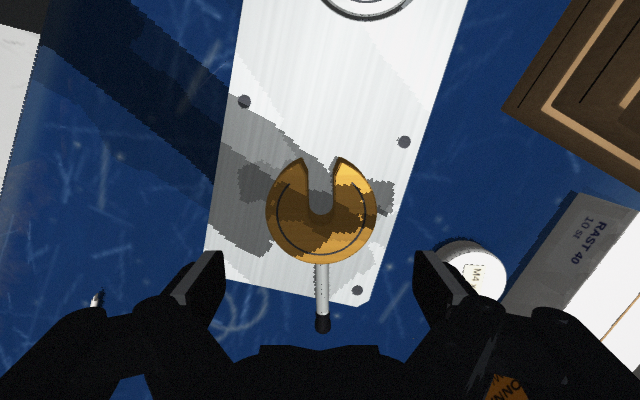

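The wrist view shows the brass at about (321,210), with slot and lever upright in the image, so the tool is aligned with the slot. I'll measure the centre once more here.

```bash
python3 - <<'E'
from h import *
from scipy.optimize import least_squares
im=cv2.imread('pics/w1.png'); hsv=cv2.cvtColor(im,cv2.COLOR_BGR2HSV)
m=cv2.inRange(hsv,(10,80,25),(35,255,255)); m[:150]=0;m[275:]=0;m[:,:255]=0;m[:,385:]=0
k=max(cv2.findContours(m,0,1)[0],key=cv2.contourArea)[:,0]
d=np.hypot(*(k-[321,210]).T)
for cut in(185,205,220):
    o=k[(d>48)&(k[:,1]>cut)]; P=np.array([ray('w1',u,v,97.5)[:2] for u,v in o])
    print(len(o),least_squares(lambda p:np.hypot(P[:,0]-p[0],P[:,1]-p[1])-38,[593,-70],loss='soft_l1').x)
    print(least_squares(lambda p:np.hypot(P[:,0]-p[0],P[:,1]-p[1])-p[2],[593,-70,38],loss='soft_l1').x)
s=ray('w1',320,158,97.5)[:2]; l=ray('w1',322,323,83.5)[:2]; v=s-l; print(s,l,np.degrees(np.arctan2(v[1],v[0])))
E
```

```text
203 [589.93610738 -66.67511393]
[590.5517194  -67.79268706  36.85231023]
163 [589.86138518 -66.54417092]
[590.54117918 -67.81596764  36.84191638]
133 [589.87117994 -66.55190003]
[590.55360214 -67.81988335  36.83586878]
[573.  -35.3] [ 636.5 -152.6] 118.42876480957186
```

Emit:
servo_tool --steps '[{"delta_pos": [0.004,0,0.03],"yaw": 0,"jaw": 1},{"delta_pos": [0.004,0,0.06],"yaw": 0,"jaw": 1},{"delta_pos": [0.004,0,0.08],"yaw": 0,"jaw": 1},{"delta_pos": [0.004,0,0.09],"yaw": 0,"jaw": 1},{"delta_pos": [0.004,0,0.0935],"yaw": 0,"jaw": 1}]'

```text
time_s: 4.0
position: [591.8, -66.0, 67.4]
tool_rot: [0.517, 0.856, -0.0, -0.0]
wrist_force: [-0.3, 0.0, 0.1]
width: 85.4
grip_force: 0.0
```

Emit:
servo_tool --steps '[{"delta_pos": [0,0,0],"yaw": 0,"jaw": 0.8},{"delta_pos": [0,0,0],"yaw": 0,"jaw": 0.8},{"delta_pos": [0,0,0],"yaw": 0,"jaw": 0.8},{"delta_pos": [0,0,0],"yaw": 0,"jaw": 0.8}]' --newtons 25

```text
time_s: 4.4
position: [592.1, -66.3, 68.5]
tool_rot: [0.518, 0.856, 0.0, 0.0]
wrist_force: [-0.8, -0.5, 1.2]
width: 74.8
grip_force: 31.7
```

```bash
python3 - <<'E'
from h import *
s=arm.sense();print(s)
grab('wrist','w2');print(proj('w2',[590.5,-68,97.5]),proj('w2',[543,88,120]))
E
```

```text
{'time_s': 4.4, 'joint_positions': array([-0.14817279,  0.6728538 ,  0.26188631,  2.01635797, -0.34736747,
        0.49368743,  0.84979393]), 'joint_vel': array([-3.53168432e-05,  2.05902783e-04, -2.05895792e-03, -7.67361083e-04,
       -1.56620766e-03,  9.83889894e-04,  3.30748581e-04]), 'tau': array([-1.83411925e-01, -4.90954971e+01,  4.35445234e+00, -1.15363204e+01,
       -8.45991634e-02, -2.47602817e-01, -6.38219455e-03]), 'position': array([592.08370407, -66.28215849,  68.51182612]), 'tool_rot': array([5.17545844e-01, 8.55655390e-01, 1.66425108e-04, 3.53263785e-04]), 'wrist_force': array([-0.79899282, -0.45590402,  1.21227781]), 'ft_torque': array([-0.05965336,  0.2067251 ,  0.01411668]), 'grip_force': 31.738578379154205, 'width': 74.77907095186974}
[313.4 289.5] [ 463.  -369.4]
```

Emit:
servo_tool --steps '[{"delta_pos": [0,0,0],"yaw": 4,"jaw": 0.8},{"delta_pos": [0,0,0],"yaw": 8,"jaw": 0.8},{"delta_pos": [0,0,0],"yaw": 10,"jaw": 0.8},{"delta_pos": [0,0,0],"yaw": 10,"jaw": 0.8}]'

```text
time_s: 4.85
position: [593.0, -67.2, 68.5]
tool_rot: [0.59, 0.807, 0.0, 0.001]
wrist_force: [1.0, -1.4, 0.3]
width: 75.0
grip_force: 31.8
```

Emit:
servo_tool --steps '[{"delta_pos": [0.015,0,0],"yaw": 0,"jaw": 0.8},{"delta_pos": [0.035,0,0],"yaw": 0,"jaw": 0.8},{"delta_pos": [0.06,0,0],"yaw": 0,"jaw": 0.8},{"delta_pos": [0.08,0,0],"yaw": 0,"jaw": 0.8},{"delta_pos": [0.095,0,0],"yaw": 0,"jaw": 0.8}]'

```text
time_s: 5.35
position: [563.7, 24.9, 68.5]
tool_rot: [0.59, 0.808, 0.0, 0.001]
wrist_force: [1.5, -4.4, 4.3]
width: 74.4
grip_force: 32.1
```

```bash
python3 - <<'E'
from h import *
s=arm.sense();print(s['position'],s['tool_rot'],s['wrist_force'],s['width'],s['joint_positions'][6])
grab('wrist','w3');print(proj('w3',[*s['position'][:2],97.5]),proj('w3',[542.8,88.2,120]))
E
```

```text
[563.7243119   24.9193167   68.49163545] [5.89635154e-01 8.07668878e-01 4.62263461e-04 1.07439694e-03] [ 1.5072932 -4.4424212  4.3046856] 74.39597229510136 0.6107025386692595
[318.6 294.1] [316.9 130.3]
```

View pics/w3.png

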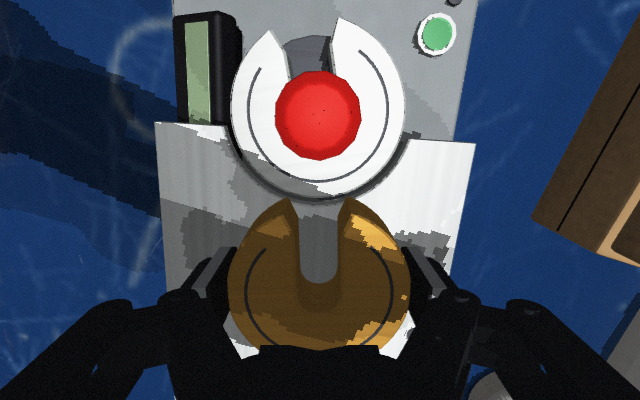

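The view shows the head at (318,116) and the brass slot at columns 300 to 338, upright and in line with the stem. I'll compute the remaining travel.

```bash
python3 - <<'E'
from h import *
ax=np.array([np.cos(np.radians(107.7)),np.sin(np.radians(107.7))]); p=np.array([563.72,24.92]);n=np.array([ax[1],-ax[0]])
for nm,u,v,z in(('head',318,116,119),('slot bottom end',319,283,71.5),('slot top end',319,310,97.5),('L',300,250,71.5),('R',338,250,71.5),('steel mouthL',275,31,70),('steel mouthR',338,18,70),('stL',289,82,70),('stR',331,70,70),('rimL',231,110,70),('rimR',405,110,70),('rimB',318,199,70)):
    q=ray('w3',u,v,z)[:2]; print(nm,q,'fwd',(q-p)@ax,'tooly',(q-p)@n)
E
```

```text
head [541.9  92. ] fwd 70.53853355188478 tooly -0.39253579407141004
slot bottom end [567.1  15. ] fwd -10.478033639963733 tooly 0.20398784225625288
slot top end [566.2  17.9] fwd -7.441685589495401 tooly 0.2282883858119682
L [553.   29.1] fwd 7.241359404761255 tooly -8.94167288436992
R [570.3  34.7] fwd 7.316491745770371 tooly 9.241955882499823
steel mouthL [515.8 116.7] fwd 102.00453502900366 tooly -17.747383849930422
steel mouthR [538.3 128.9] fwd 106.7862612294739 tooly 7.396702821566251
stL [526.6 100. ] fwd 82.81153123407346 tooly -12.535991969847316
stR [541.7 109.8] fwd 87.55671453038369 tooly 4.8287203941516665
rimL [506.2  81.7] fwd 71.58010057001285 tooly -37.534091202356976
rimR [576.8 104.4] fwd 71.74078209312965 tooly 36.625359857154805
rimB [553.6  55.5] fwd 32.20920267330063 tooly -0.3436031871848044
```

Emit:
servo_tool --steps '[{"delta_pos": [0.012,-0.0004,0],"yaw": 0,"jaw": 0.8},{"delta_pos": [0.025,-0.0004,0],"yaw": 0,"jaw": 0.8},{"delta_pos": [0.038,-0.0004,0],"yaw": 0,"jaw": 0.8},{"delta_pos": [0.05,-0.0004,0],"yaw": 0,"jaw": 0.8},{"delta_pos": [0.055,-0.0004,0],"yaw": 0,"jaw": 0.8}]'

```text
time_s: 5.9
position: [546.5, 77.1, 68.2]
tool_rot: [0.59, 0.807, 0.0, 0.001]
wrist_force: [1.0, -4.2, 3.0]
width: 74.6
grip_force: 32.2
```

Emit:
servo_tool --steps '[{"delta_pos": [0.004,0,0],"yaw": 0,"jaw": 0.8},{"delta_pos": [0.008,0,0],"yaw": 0,"jaw": 0.8},{"delta_pos": [0.012,0,0],"yaw": 0,"jaw": 0.8},{"delta_pos": [0.0145,0,0],"yaw": 0,"jaw": 0.8},{"delta_pos": [0.0145,0,0],"yaw": 0,"jaw": 0.8}]'

```text
time_s: 6.4
position: [539.7, 92.6, 66.7]
tool_rot: [0.59, 0.808, -0.0, -0.002]
wrist_force: [-0.4, 1.1, -4.3]
width: 74.3
grip_force: 31.7
```

```bash
python3 - <<'E'
from h import *
s=arm.sense();print(s['position'],s['tool_rot'],s['wrist_force'],s['width'],s['joint_positions'])
im=grab('wrist','w4')
E
```

```text
[539.68386545  92.56301718  66.73410449] [ 5.89574105e-01  8.07711473e-01 -4.63749070e-04 -2.08234103e-03] [-0.36226303  1.09815615 -4.27683985] 74.34201663842342 [-0.4788125   0.64743395  0.3178398   2.12354825 -0.46459998  0.44029943
  0.51388157]
```

View pics/w4.png

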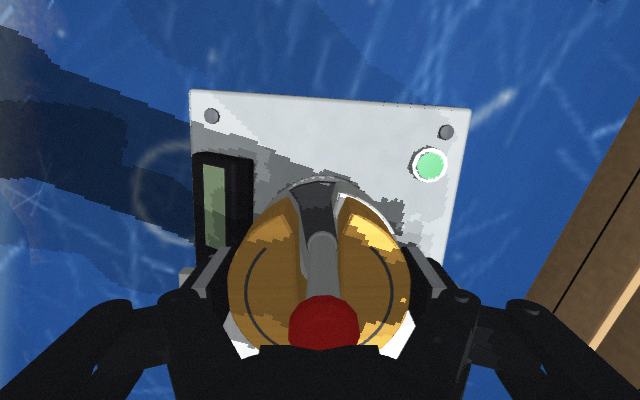

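The brass slot is round the stem, with the head at (324,322), and the mass now hangs partly in the gripper (about -4 N). I'll release it so it drops home.

Emit:
servo_tool --steps '[{"delta_pos": [0,0,0],"yaw": 0,"jaw": 1},{"delta_pos": [0,0,0],"yaw": 0,"jaw": 1},{"delta_pos": [0,0,0],"yaw": 0,"jaw": 1},{"delta_pos": [0,0,0],"yaw": 0,"jaw": 1},{"delta_pos": [0,0,0],"yaw": 0,"jaw": 1}]'

```text
time_s: 6.95
position: [541.8, 90.3, 68.0]
tool_rot: [0.59, 0.807, 0.0, 0.0]
wrist_force: [-0.5, -0.4, -0.3]
width: 85.3
grip_force: 0.0
```

```bash
python3 - <<'E'
from h import *
s=arm.sense();print(s['position'],s['wrist_force'],s['width'])
a=grab('wrist','w5')[170:350,220:420]; b=grab('scene','s5')[160:260,230:400]
a=cv2.resize(a,None,fx=2,fy=2); b=cv2.resize(b,None,fx=2.3,fy=2.3,interpolation=cv2.INTER_CUBIC)
H=max(a.shape[0],b.shape[0]); p=[cv2.copyMakeBorder(x,0,H-x.shape[0],0,0,0) for x in(a,b)]
cv2.imwrite('pics/c5.png',np.hstack(p)[:,:,::-1])
E
```

```text
[541.75784711  90.33403819  67.98723746] [-0.47251426 -0.41366258 -0.25337997] 85.3490517017407
```

View pics/c5.png

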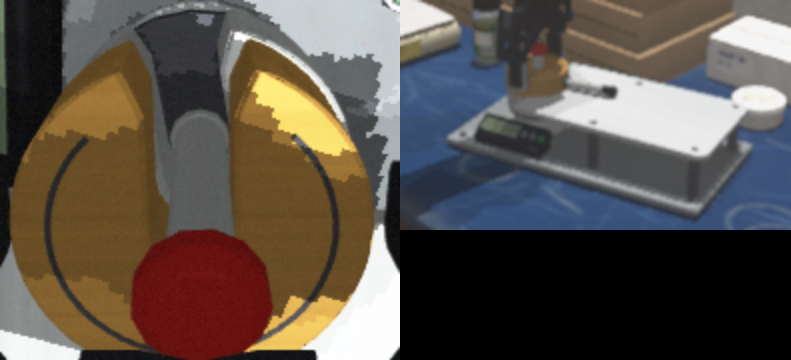

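```bash
python3 - <<'E'
from h import *
from scipy.optimize import least_squares
P0={}
for f in('w4','w5'):
    im=cv2.imread(f'pics/{f}.png'); hsv=cv2.cvtColor(im,cv2.COLOR_BGR2HSV)
    m=cv2.inRange(hsv,(10,80,25),(35,255,255)); m[:170]=0;m[348:]=0;m[:,:222]=0;m[:,418:]=0
    k=max(cv2.findContours(m,0,1)[0],key=cv2.contourArea)[:,0]
    d=np.hypot(*(k-[318,288]).T); o=k[(d>78)&(k[:,1]>225)&(k[:,1]<345)]
    P=np.array([ray(f,u,v,95)[:2] for u,v in o]); c=least_squares(lambda p:np.hypot(P[:,0]-p[0],P[:,1]-p[1])-p[2],[541,90,38],loss='soft_l1').x
    r=cv2.inRange(hsv,(0,140,40),(8,255,255)); r[:270]=0; r=max(cv2.findContours(r,0,1)[0],key=cv2.contourArea)[:,0]
    w=r[:,0].max()-r[:,0].min(); u=(r[:,0].max()+r[:,0].min())/2; v=r[:,1].min()+w/2
    print(f,'disc',c,'px w',o[:,0].min(),o[:,0].max(),'head',u,v,w,ray(f,u,v,119))
E
```

```text
w4 disc [543.05942318  90.49521818  39.85934596] px w 227 263 head 323.5 330.5 71 [542.   91.2 119. ]
w5 disc [540.989364    90.40413435  37.6322737 ] px w 224 263 head 321.0 320.0 70 [542.  92. 119.]
```

Disc and stem agree within 2 mm, so the mass is in the bay. I'll centre the tool on the stem, grip lightly and start the turn. Yaw of +172° in total keeps joint 7 within its range.

Emit:
servo_tool --steps '[{"delta_pos": [0.0015,0.0006,0],"yaw": 0,"jaw": 1},{"delta_pos": [0.0015,0.0006,0],"yaw": 0,"jaw": 0.8},{"delta_pos": [0.0015,0.0006,0],"yaw": 0,"jaw": 0.8},{"delta_pos": [0.0015,0.0006,0],"yaw": 0,"jaw": 0.8},{"delta_pos": [0.0015,0.0006,0],"yaw": 0,"jaw": 0.8}]' --newtons 20

```text
time_s: 7.55
position: [540.9, 92.2, 67.8]
tool_rot: [0.59, 0.807, -0.0, -0.001]
wrist_force: [-3.0, 1.3, 4.5]
width: 74.4
grip_force: 25.8
```

Emit:
servo_tool --steps '[{"delta_pos": [0,0,0],"yaw": 3,"jaw": 0.8},{"delta_pos": [0,0,0],"yaw": 8,"jaw": 0.8},{"delta_pos": [0,0,0],"yaw": 13,"jaw": 0.8},{"delta_pos": [0,0,0],"yaw": 17,"jaw": 0.8},{"delta_pos": [0,0,0],"yaw": 20,"jaw": 0.8}]'

```text
time_s: 8.05
position: [543.2, 90.0, 68.2]
tool_rot: [0.722, 0.692, 0.0, 0.002]
wrist_force: [0.4, -2.9, 2.4]
width: 74.7
grip_force: 25.7
```

```bash
python3 - <<'E'
from h import *
s=arm.sense();print(s['time_s'],s['position'],s['tool_rot'],s['wrist_force'],s['ft_torque'],s['width'],s['joint_positions'][6])
E
```

```text
8.05 [543.1623801   90.01802804  68.16260051] [7.22350083e-01 6.91524485e-01 1.61748459e-04 2.05402187e-03] [ 0.37172117 -2.87264048  2.44686167] [-0.69021035  0.22965543  0.17978433] 74.68362079572088 0.27884037140446366
```

Emit:
servo_tool --steps '[{"delta_pos": [0,0,0],"yaw": 6,"jaw": 0.8},{"delta_pos": [0,0,0],"yaw": 13,"jaw": 0.8},{"delta_pos": [0,0,0],"yaw": 20,"jaw": 0.8},{"delta_pos": [0,0,0],"yaw": 27,"jaw": 0.8},{"delta_pos": [0,0,0],"yaw": 34,"jaw": 0.8}]'

```text
time_s: 8.55
position: [542.5, 90.0, 68.1]
tool_rot: [0.894, 0.449, 0.0, 0.002]
wrist_force: [-0.8, -3.0, 2.8]
width: 74.6
grip_force: 25.7
```

Emit:
servo_tool --steps '[{"delta_pos": [0,0,0],"yaw": 7,"jaw": 0.8},{"delta_pos": [0,0,0],"yaw": 14,"jaw": 0.8},{"delta_pos": [0,0,0],"yaw": 21,"jaw": 0.8},{"delta_pos": [0,0,0],"yaw": 28,"jaw": 0.8},{"delta_pos": [0,0,0],"yaw": 35,"jaw": 0.8}]'

```text
time_s: 9.05
position: [541.7, 90.9, 68.0]
tool_rot: [0.987, 0.16, -0.0, 0.001]
wrist_force: [-2.3, -0.8, 3.3]
width: 74.5
grip_force: 25.8
```

Emit:
servo_tool --steps '[{"delta_pos": [0,0,0],"yaw": 7,"jaw": 0.8},{"delta_pos": [0,0,0],"yaw": 14,"jaw": 0.8},{"delta_pos": [0,0,0],"yaw": 21,"jaw": 0.8},{"delta_pos": [0,0,0],"yaw": 28,"jaw": 0.8},{"delta_pos": [0,0,0],"yaw": 35,"jaw": 0.8}]'

```text
time_s: 9.55
position: [541.3, 91.8, 67.8]
tool_rot: [0.99, -0.144, -0.0, 0.0]
wrist_force: [-2.5, 0.0, 2.6]
width: 74.8
grip_force: 25.8
```

Emit:
servo_tool --steps '[{"delta_pos": [0,0,0],"yaw": 7,"jaw": 0.8},{"delta_pos": [0,0,0],"yaw": 14,"jaw": 0.8},{"delta_pos": [0,0,0],"yaw": 21,"jaw": 0.8},{"delta_pos": [0,0,0],"yaw": 27,"jaw": 0.8},{"delta_pos": [0,0,0],"yaw": 32,"jaw": 0.8}]'

```text
time_s: 10.05
position: [542.0, 92.6, 67.9]
tool_rot: [0.912, -0.411, -0.0, -0.0]
wrist_force: [-1.4, 1.1, 3.9]
width: 74.5
grip_force: 25.8
```

```bash
python3 - <<'E'
from h import *
s=arm.sense();q=s['tool_rot'];print(s['time_s'],s['position'],q,'toolx',2*np.degrees(np.arctan2(q[1],q[0])),s['wrist_force'],s['ft_torque'],s['width'],s['joint_positions'])
grab('wrist','w6')
E
```

```text
10.05 [541.96824574  92.59999055  67.86933914] [ 9.11845647e-01 -4.10533157e-01 -5.65407075e-05 -2.02351250e-04] toolx -48.47666366442787 [-1.44064897  1.13997318  3.94239194] [0.37507734 0.33527332 0.08385917] 74.52845171901662 [-0.89204834  0.90157485  1.00048658  2.13709875 -1.14930177  0.80933781
 -1.54574663]
```

View pics/w6.png

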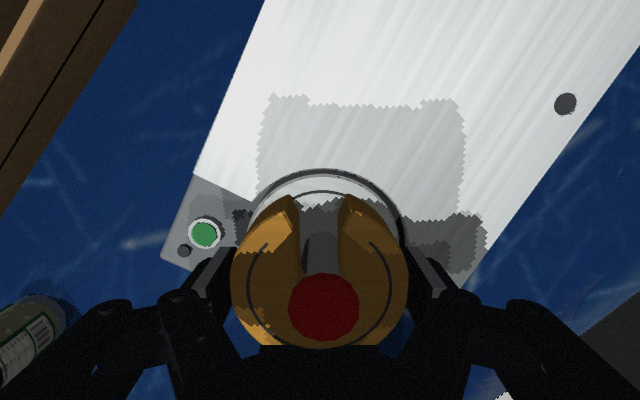

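The slot still lines up with the tool, now at 311.5°. The target is 295.6°, so 16° remain. Then I'll release and back off upward.

Emit:
servo_tool --steps '[{"delta_pos": [0,0,0],"yaw": 5,"jaw": 0.8},{"delta_pos": [0,0,0],"yaw": 10,"jaw": 0.8},{"delta_pos": [0,0,0],"yaw": 14,"jaw": 0.8},{"delta_pos": [0,0,0],"yaw": 16,"jaw": 0.8},{"delta_pos": [0,0,0],"yaw": 16,"jaw": 0.8}]'

```text
time_s: 10.6
position: [542.6, 92.0, 68.0]
tool_rot: [0.847, -0.532, 0.001, -0.0]
wrist_force: [0.5, 0.9, 2.9]
width: 74.7
grip_force: 25.8
```

Emit:
servo_tool --steps '[{"delta_pos": [0,0,0],"yaw": 0,"jaw": 1},{"delta_pos": [0,0,0],"yaw": 0,"jaw": 1},{"delta_pos": [0,0,0],"yaw": 0,"jaw": 1},{"delta_pos": [0,0,0],"yaw": 0,"jaw": 1},{"delta_pos": [0,0,0],"yaw": 0,"jaw": 1}]'

```text
time_s: 11.1
position: [541.7, 92.0, 67.7]
tool_rot: [0.846, -0.532, 0.0, 0.0]
wrist_force: [0.4, 0.5, 0.7]
width: 84.9
grip_force: 0.0
```

Emit:
servo_tool --steps '[{"delta_pos": [0,0,-0.01],"yaw": 0,"jaw": 1},{"delta_pos": [0,0,-0.03],"yaw": 0,"jaw": 1},{"delta_pos": [0,0,-0.06],"yaw": 0,"jaw": 1},{"delta_pos": [0,0,-0.1],"yaw": 0,"jaw": 1},{"delta_pos": [0,0,-0.14],"yaw": 0,"jaw": 1}]'

```text
time_s: 11.6
position: [541.3, 91.7, 209.6]
tool_rot: [0.846, -0.533, -0.0, 0.0]
wrist_force: [-0.3, 0.1, -0.2]
width: 85.4
grip_force: 0.0
```

Emit:
servo_tool --steps '[{"delta_pos": [-0.03,0,-0.02],"yaw": 0,"jaw": 1},{"delta_pos": [-0.06,0,-0.04],"yaw": 0,"jaw": 1},{"delta_pos": [-0.08,0,-0.05],"yaw": 0,"jaw": 1},{"delta_pos": [-0.08,0,-0.05],"yaw": 0,"jaw": 1}]'

```text
time_s: 12.0
position: [506.9, 166.9, 259.3]
tool_rot: [0.848, -0.53, -0.0, -0.002]
wrist_force: [-0.3, -0.1, 0.2]
width: 85.1
grip_force: 0.0
```

```bash
python3 - <<'E'
from h import *
s=arm.sense();q=s['tool_rot'];print(s['time_s'],s['position'],'toolx',2*np.degrees(np.arctan2(q[1],q[0])),s['wrist_force'])
grab('wrist','w7')
E
```

```text
12.0 [506.86392787 166.90328837 259.3073193 ] toolx -64.06017578246527 [-0.31485652 -0.07557053  0.21379631]
```

View pics/w7.png

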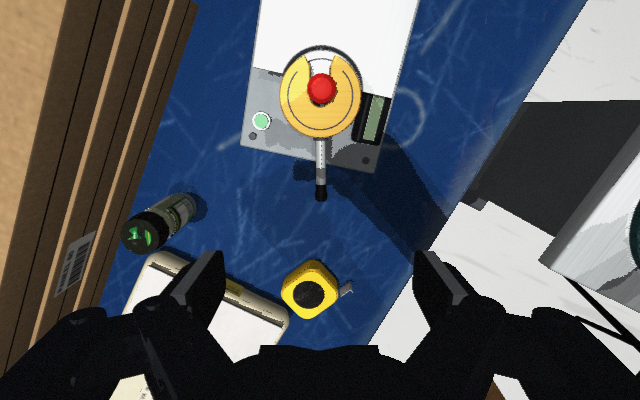

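The wrist view shows the brass round the stem at (321,93), its slot upright toward the shelf and its lever pointing away at (321,195). The bystanders have not moved. I have viewed more pictures than allowed (12 against 10), so from here I'll check by numbers only. I'll turn the camera to look at the steel slot from the far side, to be sure the steel mass did not turn with the brass.

Emit:
servo_tool --steps '[{"delta_pos": [0.01,0,0.01],"yaw": -7,"jaw": 1},{"delta_pos": [0.02,0,0.02],"yaw": -15,"jaw": 1},{"delta_pos": [0.03,0,0.03],"yaw": -23,"jaw": 1},{"delta_pos": [0.04,0,0.04],"yaw": -31,"jaw": 1},{"delta_pos": [0.053,0,0.05],"yaw": -39,"jaw": 1}]'

```text
time_s: 12.55
position: [529.9, 114.4, 207.0]
tool_rot: [0.976, -0.217, -0.0, 0.001]
wrist_force: [0.3, -0.0, 0.5]
width: 85.2
grip_force: 0.0
```

Emit:
servo_tool --steps '[{"delta_pos": [0,0,0],"yaw": -8,"jaw": 1},{"delta_pos": [0,0,0],"yaw": -16,"jaw": 1},{"delta_pos": [0,0,0],"yaw": -24,"jaw": 1},{"delta_pos": [0,0,0],"yaw": -32,"jaw": 1},{"delta_pos": [0,0,0],"yaw": -40,"jaw": 1}]'

```text
time_s: 13.05
position: [529.9, 114.1, 207.4]
tool_rot: [0.992, 0.129, -0.0, 0.001]
wrist_force: [0.0, 0.3, 0.1]
width: 85.4
grip_force: 0.0
```

Emit:
servo_tool --steps '[{"delta_pos": [0,0,0],"yaw": -8,"jaw": 1},{"delta_pos": [0,0,0],"yaw": -16,"jaw": 1},{"delta_pos": [0,0,0],"yaw": -24,"jaw": 1},{"delta_pos": [0,0,0],"yaw": -32,"jaw": 1},{"delta_pos": [0,0,0],"yaw": -40,"jaw": 1}]'

```text
time_s: 13.55
position: [529.9, 114.0, 207.3]
tool_rot: [0.888, 0.46, -0.001, 0.0]
wrist_force: [-0.6, -0.5, 0.1]
width: 85.2
grip_force: 0.0
```

Emit:
servo_tool --steps '[{"delta_pos": [0,0,0],"yaw": -8,"jaw": 1},{"delta_pos": [0,0,0],"yaw": -16,"jaw": 1},{"delta_pos": [0,0,0],"yaw": -24,"jaw": 1},{"delta_pos": [0,0,0],"yaw": -32,"jaw": 1},{"delta_pos": [0,0,0],"yaw": -40,"jaw": 1}]'

```text
time_s: 14.05
position: [529.9, 113.9, 207.2]
tool_rot: [0.677, 0.736, -0.001, 0.0]
wrist_force: [0.2, 0.1, -0.6]
width: 85.3
grip_force: 0.0
```

Emit:
servo_tool --steps '[{"delta_pos": [0,0,0],"yaw": -7,"jaw": 1},{"delta_pos": [0,0,0],"yaw": -14,"jaw": 1},{"delta_pos": [0,0,0],"yaw": -21,"jaw": 1},{"delta_pos": [0,0,0],"yaw": -21,"jaw": 1}]'

```text
time_s: 14.45
position: [529.9, 114.1, 207.3]
tool_rot: [0.534, 0.846, -0.001, -0.0]
wrist_force: [0.4, 0.1, -0.4]
width: 85.3
grip_force: 0.0
```

```bash
python3 - <<'E'
from h import *
s=arm.sense();q=s['tool_rot'];print(s['time_s'],s['position'],'toolx',2*np.degrees(np.arctan2(q[1],q[0])),s['wrist_force'])
grab('wrist','w8')
ang=lambda v:np.degrees(np.arctan2(v[1],v[0]))
l=ray('w7',321,193,81)[:2]; c=ray('w7',320.5,93,95)[:2]; b=ray('w7',321.5,88,119)[:2]; m=ray('w7',320,55,95)[:2]
print('w7 lever',l,'centre',c,'head',b,'lever dir',ang(l-c),ang(l-b),'slot',ang(m-l))
im=cv2.imread('pics/w8.png'); hsv=cv2.cvtColor(im,cv2.COLOR_BGR2HSV); g=im.max(2)
r=cv2.inRange(hsv,(0,140,40),(8,255,255)); r[:,:200]=0;r[:,440:]=0; r=max(cv2.findContours(r,0,1)[0],key=cv2.contourArea); (u,v),rr=cv2.minEnclosingCircle(r)
h=ray('w8',u,v,118)[:2]; print('head',u,v,rr,h)
for z in(62,55,48):
    print(z,[(a,int(g[int(round(p[1])),int(round(p[0]))]),int(hsv[int(round(p[1])),int(round(p[0])),1])) for a in range(50,184,4) for p in[proj('w8',[h[0]+38*np.cos(np.radians(a)),h[1]+38*np.sin(np.radians(a)),z])]])
print(proj('w8',[h[0],h[1],60]))
E
```

```text
14.45 [529.92581781 114.08857081 207.25305352] toolx 115.47306811674446 [ 0.41593058  0.06000384 -0.41699633]
w7 lever [498.1 178.1] centre [541.6  89.9] head [542.3  86.8] lever dir 116.25238972668934 115.83247310810914 slot -63.63150304162514
head 319.646728515625 234.59266662597656 15.527539253234863 [541.8  90.9]
62 [(50, 130, 171), (54, 123, 172), (58, 112, 171), (62, 108, 170), (66, 99, 173), (70, 93, 175), (74, 76, 174), (78, 87, 164), (82, 74, 172), (86, 74, 169), (90, 78, 163), (94, 75, 167), (98, 74, 176), (102, 75, 170), (106, 38, 20), (110, 41, 19), (114, 45, 28), (118, 44, 17), (122, 42, 12), (126, 45, 102), (130, 72, 174), (134, 73, 164), (138, 74, 159), (142, 73, 164), (146, 74, 169), (150, 74, 172), (154, 73, 168), (158, 74, 159), (162, 71, 169), (166, 71, 158), (170, 75, 167), (174, 73, 168), (178, 98, 154), (182, 71, 126)]
55 [(50, 122, 171), (54, 124, 173), (58, 107, 174), (62, 83, 172), (66, 73, 171), (70, 67, 179), (74, 75, 167), (78, 75, 167), (82, 78, 167), (86, 76, 168), (90, 73, 168), (94, 75, 163), (98, 80, 166), (102, 67, 179), (106, 36, 42), (110, 45, 23), (114, 44, 17), (118, 44, 17), (122, 39, 13), (126, 42, 85), (130, 73, 161), (134, 75, 160), (138, 68, 173), (142, 75, 163), (146, 69, 170), (150, 69, 159), (154, 70, 164), (158, 69, 155), (162, 69, 170), (166, 69, 163), (170, 66, 147), (174, 75, 167), (178, 69, 107), (182, 75, 146)]
48 [(50, 116, 174), (54, 109, 171), (58, 83, 172), (62, 72, 163), (66, 73, 168), (70, 72, 181), (74, 74, 169), (78, 75, 167), (82, 75, 170), (86, 76, 168), (90, 70, 138), (94, 64, 64), (98, 75, 173), (102, 66, 124), (106, 31, 41), (110, 53, 14), (114, 54, 9), (118, 73, 10), (122, 28, 27), (126, 42, 18), (130, 68, 41), (134, 59, 99), (138, 58, 13), (142, 57, 22), (146, 59, 13), (150, 64, 88), (154, 56, 9), (158, 60, 81), (162, 65, 75), (166, 72, 32), (170, 75, 105), (174, 71, 32), (178, 75, 65), (182, 66, 155)]
[319.6 211.1]
```

Emit:
servo_tool --steps '[{"delta_pos": [0.025,0,0],"yaw": 0,"jaw": 1},{"delta_pos": [0.05,0,0],"yaw": 0,"jaw": 1},{"delta_pos": [0.075,0,0],"yaw": 0,"jaw": 1},{"delta_pos": [0.09,0,0],"yaw": 0,"jaw": 1},{"delta_pos": [0.09,0,0],"yaw": 0,"jaw": 1}]'

```text
time_s: 15.0
position: [490.1, 199.2, 207.5]
tool_rot: [0.531, 0.847, -0.0, -0.0]
wrist_force: [0.2, 0.3, -1.3]
width: 85.2
grip_force: 0.0
```

```bash
python3 - <<'E'
from h import *
grab('wrist','w9')
im=cv2.imread('pics/w9.png'); hsv=cv2.cvtColor(im,cv2.COLOR_BGR2HSV); g=im.max(2)
h=(541.8,90.9)
print(proj('w9',[*h,60]),proj('w9',[h[0]-.43*38,h[1]+.9*38,60]))
for z in (85,66,63,60,57,54,51,48):
    row=[]
    for a in range(62,172,4):
        p=proj('w9',[h[0]+38*np.cos(np.radians(a)),h[1]+38*np.sin(np.radians(a)),z]); u,v=np.round(p).astype(int)
        row.append(f"{g[v,u]:3d}{'B' if 8<hsv[v,u,0]<38 and hsv[v,u,1]>90 else '.'}")
    print(z,*row)
print(' ',*[f'{a:3d} ' for a in range(62,172,4)])
E
```

```text
[318.4 294.8] [318.5 261.9]
85  78B  75B  69B  81B  73B  69B  69B  69B  70B  69B  67B  66B  64B  45B  67.  68B  69B  68B  72B  68B  68B  69B  65B  63B  65B  62B  64B  65B
66  78B  82B  76B  69B  71B  71.  69B  67B  72B  68.  65B  29. 190. 210. 123. 125.  30.  48B  68.  67.  69.  65.  66.  66.  65.  68.  68.  60.
63  68.  69.  76B  63.  69.  66.  68.  70.  68.  66.  25.  32. 188. 207. 203. 130.  31.  27.  68.  71.  64.  65.  69.  71.  67.  62.  63.  71.
60  66.  69.  72.  66.  69.  67.  67.  67.  73.  67.  29.  31. 190. 209. 207. 128.  31.  29.  68.  68.  66.  72.  71.  69.  64.  64.  66.  67.
57  67.  67.  67.  67.  67.  69.  71.  72.  69.  71.  25.  29. 193. 210. 207. 134.  27.  30.  32.  66.  69.  71.  70.  69.  66.  66.  66.  63.
54  96.  63.  76.  71.  72.  65.  70.  64.  67.  68.  22.  30. 190. 209. 206. 135.  24.  21.  29.  67.  68.  72.  71.  61.  67.  73.  66.  63.
51 126.  55.  77.  84.  83.  82.  70.  69.  71.  71.  38.  76. 188. 219. 210. 138.  41.  45.  71.  77.  49.  70.  71.  75.  84.  81.  54.  53.
48 131. 134.  76.  86.  84.  78.  79.  71.  72.  72.  71.  84. 191. 216. 210. 137.  70.  72.  72.  70.  70.  79.  85.  84.  84.  68.  67.  56.
   62   66   70   74   78   82   86   90   94   98  102  106  110  114  118  122  126  130  134  138  142  146  150  154  158  162  166  170
```

Around the steel rim the slot shows dark from about 100° to 134°, centred at about 117°. The brass lever lies at about 116°, so the two slots are opposed within 1–2°. The brass-to-steel seam sits at about the same height all round, so the mass is flat. I'll hand in.

```bash
python3 -c "
from bench import arm
print(arm.finish_job())"
```

```text
the job is handed in; nothing more can be done
None
```

The brass mass is home on the stem and flat on the steel mass, its slot opposite the steel slot to within about 2°; the job is handed in with the robot clear at 15 s, though I viewed 12 pictures, over the limit of 10.

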